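# Poke a tight bearing up out of its housing on the knock-out stand

### The job

Take the aluminium bearing housing, lower it the way up it is over the post of the knock-out stand so that the post comes up through the hole in its underside, and press it gently down until it sits fully home on the stand's base and the bearing has been poked up out of its recess. About ten newtons of push shifts the bearing; if it takes much more you are not in the hole, so feel for it and never put more than 50 N on it. Then, leaving the housing on the stand, lift the bearing off, lay it flat in the round steel dish (set it down, do not drop it) and leave the other tools where they are.

Things in the scene. Friction and masses are not known exactly. Their poses are not given: they have to be found in the camera images.
- housing: Loose aluminium bearing housing, 0.26 kg, standing upright. Origin: centre of its underside, z up the bore. Foot flange 64 mm diameter, 0 to 7 mm high; above it a hub, 44 mm diameter, up to the rim at 36 mm, with two flat grip lands facing its +y and -y, 46 mm apart, 26 mm wide, 8 to 34 mm high: grip across them. A plain 17.6 mm access hole, square-edged, goes up the middle from below, 0 to 25 mm
- recess (a point): Middle of the floor of the housing's recess, 25 mm above its underside: the top end of the access hole. The recess is 33 mm in diameter and 11 mm deep, up to the rim. A rubber ring in its wall, 5 mm above the floor, grips the bearing with about 8 to 14 N until that has risen 5 mm; then it is free
- bearing: Loose steel ball bearing, 32 mm outside diameter, 12 mm bore, 10 mm thick, 0.05 kg. Origin: centre of its underside, z along its axis. At the start it sits on the floor of the housing's recess, its top 1 mm below the rim with no gap for fingers
- stand: Knock-out stand, bolted to the bench: flat steel base 120 mm (its x) by 90 mm (its y), 14 mm high, with a slot along x. Origin: centre of its underside. A rigid upright post is clamped in the slot: on the slot's centre line (y = 0 of the stand), but anywhere up to 8 mm either side of x = 0. Where it is has not been measured: look or feel for it
- seat (a point): Point on the stand's top face (the seat the housing comes home on), mid slot, 14 mm above the bench. Post heights above it: 16 mm diameter up to a square shoulder at 37.5 mm, a straight 8 mm nose from there to 47 mm, a taper to 3 mm at the tip at 49.5 mm. The nose passes the bearing's bore, the shoulder lifts the bearing: with the housing home to 1.5 mm above its rim, nose still in its bore
- dish: Round steel parts dish held to the bench by its magnetic foot: 138 mm across its flared rim, 13 mm high, floor 120 mm across and 3 mm above the bench. Origin: centre of its underside
- sander: Small air sander lying behind the work, 79x225x59 mm. Loose; leave it alone
- jar: Jar of washers, 62 mm across, 84 mm high. Loose; leave it alone
- spanner: Spanner, 181 mm long, lying on the bench. Loose; leave it alone
- hex: Hexagon key, 89x34 mm, lying on the bench. Loose; leave it alone
Mind the look-alikes: they are no part of the job. What is meant by the housing is not yellow, and is the larger of those in its own colour.

How it is judged:
By the outcome, as a careful person would: the job done as asked, in the order asked, and still so for the second after the job is handed in, with the robot touching nothing.
It also fails if it takes over 72 s, if anything falls off the work surface, if the arm or the gripper's body presses on something with over 40 N, if the wrist force passes 120 N, or if a joint passes its speed limit or range.

### The arm

A 6-joint arm with a two-finger parallel gripper is mounted at the origin on the work surface; the furniture and walls round the work are solid. World frame = base frame: x ahead of the robot, y to its left, z up, the work surface at z = 0. Lengths are in m, angles in rad, forces in N, time in s.
With the tool pointing down it reaches from about 0.4 to 0.825 m from the base axis. Payload 7 kg.
Tool frame: the origin (TCP) lies between the finger pads; the fingertips stand 22 mm ahead of it and the grasp point (between the pads) lies 3 mm ahead of it; z points along the fingers, y is the direction in which the jaws open and shut (so a half turn about z gives the same grasp; the last joint's range is limited). The gripper opens to 88 mm and grips with 3 to 60 N. Pads are 19 mm wide; open, the fingers measure 130 mm over their backs; the gripper's body (78 mm by 193 mm) begins 47 mm behind the grasp point.
Start: joints at [1.484, 0.359, 0.012, 0, -1.224, -0.288], TCP at [0.247, 0.628, 0.249] pointing down, gripper open.
Joint ranges: [-3.07, 3.07], [-1.43, 2.12], [-1.02, 1.25], [-3.03, 1.67], [-3.05, -0], [-3.03, 3.03]. Speed limits (rad/s): [2.39, 2.39, 3.01, 3.14, 3.14, 3.14].

### API

Orientations are given as [roll, pitch, yaw] about the fixed x, y, z axes, in that order (R = Rz(yaw) Ry(pitch) Rx(roll)).
In Python, from station import * gives the robot as it stands. The module is installed in compiled form; this text tells all that it offers.
- The arm moves only by the tool move_arm, never from a script. Its argument "rows" is a list of rows, each an object with "delta_rot": the turn, a rotation vector about the world's x, y, z in degrees, a list of three; "delta_pos": the shift along the world's x, y, z in cm, a list of three; "hand": the finger opening in cm, from 0 to 8.76. A call has exactly 10 rows; each row shifts and turns the commanded pose from where the row before left it; what a row does not reach is not made up. A row lasts 1/10 s, in which the tool goes at most 50 mm and 8.59 degrees, less where a joint would pass 70% of its speed; a pose out of reach is approached as far as the arm can. A call is refused whole if a number of a shift passes 5 or a number of a turn 8.59, either way. A call with a gripper value outside its range is refused whole. The fingers move at their own pace and stop on an object; "force" is the grip in N (left out, the last holds). Time passes only in rows, so rows that do not move let the fingers close, or fill a call up. It gives the time, the measured TCP pose, the force and the opening at its end, in the units of the state.
- get_state(): the state, without advancing time (a new reading comes with each control period).
- grab_frame(name): name is "scene" or "top" or "wrist"; returns the picture (420x560x3 uint8, blue, green, red); there is no depth.
- camera_info(name): a dict with "camera_matrix" (3x3 intrinsics, pixels), "world_from_camera" (4x4, takes a point from camera to world coordinates); the wrist camera has in their place "T_tool_cam" (4x4, takes a point from camera to tool coordinates, whose origin is the TCP and whose axes are the flange's). Camera axes: x right, y down, z forward; pixel columns grow to the right and rows downward; lengths in m; the calibration is good to about 2 mm. A picture is of the moment at which its call begins: read the wrist's pose just before it. camera_info takes no time and is no camera call.
- job_done(): hands the job in, once; it reports no verdict.
The state is a dict: "t": time; "q": joint angles; "qd": joint speeds; "joint_efforts": joint torques, N m; "eef_pos": TCP position; "ee_rot": TCP orientation; "force": force on the tool from outside, world axes, zero at the start; "moment": the same for the moment, N m; "width": finger opening in m.
Only numpy, scipy, OpenCV 4.12 (cv2) and the standard library are available. Lean on these libraries where they do the work, as an engineer would, in place of code of your own. Each camera call takes 0.05 s, during which the arm holds its last target.

## Working session

There is one attempt and no reset: what is moved stays moved. The work goes in short steps, Python scripts to look and compute and a tool call to move; the robot and the scene stay as the last step left them, time stands still between calls to the robot, and variables do not carry over. Pictures are saved under pics/ and viewed, and the job is handed in when it is done.

Besides the shell and the picture viewer there is one more tool, called after ">>>" as name(argument=value, ...), one argument or row to a line, values as JSON. move_arm: Moves the arm, as the interface text tells. Its arguments: {"type":"object","properties":{"rows":{"type":"array"},"force":{"type":"number"}},"required":["rows"]}

```bash
mkdir -p pics
python3 - <<'E'
from station import *
import cv2, numpy as np
s=get_state(); print({k:np.round(v,4).tolist() for k,v in s.items()})
for n in ("scene","top","wrist"):
    f=grab_frame(n); cv2.imwrite(f"pics/{n}0.png",f)
    c=camera_info(n); print(n,{k:np.round(v,4).tolist() for k,v in c.items() if k!='x'})
E
```

```text
{'t': 0.0, 'q': [1.4841, 0.3594, 0.0111, -0.0003, -1.2241, -0.2881], 'qd': [0.0002, -0.0017, -0.0008, 0.0009, 0.0015, 0.0004], 'joint_efforts': [-0.0022, -58.2714, 29.3045, 6.9971, 0.0067, -0.0002], 'eef_pos': [0.247, 0.6277, 0.2476], 'ee_rot': [3.1399, -0.0002, -0.3749], 'force': [-0.1887, -0.0734, -0.0687], 'moment': [0.0018, -0.0047, 0.0069], 'width': 0.0875}
scene {'camera_matrix': [[421.4263, 0.0, 277.9211], [0.0, 421.4263, 203.1709], [0.0, 0.0, 1.0]], 'world_from_camera': [[-0.6293, -0.5149, 0.5821, 0.0308], [-0.777, 0.4045, -0.4823, 0.4219], [0.0129, -0.7559, -0.6546, 0.625], [0.0, 0.0, 0.0, 1.0]]}
top {'camera_matrix': [[495.6149, 0.0, 288.6465], [0.0, 495.6149, 210.1439], [0.0, 0.0, 1.0]], 'world_from_camera': [[0.0174, -0.9936, 0.1113, 0.3988], [-0.9998, -0.0185, -0.0095, -0.0118], [0.0115, -0.1111, -0.9937, 1.3454], [0.0, 0.0, 0.0, 1.0]]}
wrist {'camera_matrix': [[359.3824, 0.0, 283.0972], [0.0, 359.3824, 207.9244], [0.0, 0.0, 1.0]], 'T_tool_cam': [[-0.0007, -0.9581, -0.2866, 0.0776], [1.0, -0.0005, -0.0008, 0.0003], [0.0007, -0.2866, 0.9581, -0.1349], [0.0, 0.0, 0.0, 1.0]]}
```

View pics/scene0.png

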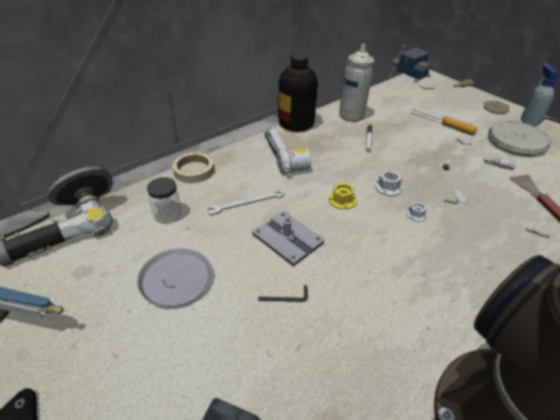

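View pics/top0.png

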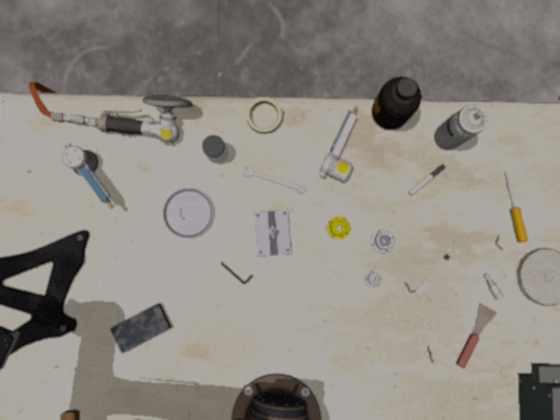

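View pics/wrist0.png

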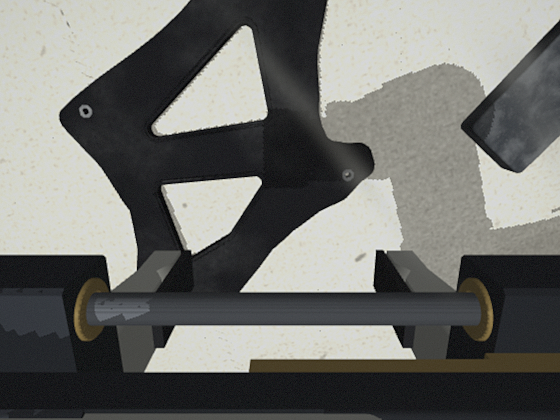

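Possible housings in the top view are the yellow one (339,228), the large silver one (383,241) and the small silver one (373,279). By the description it's the large silver one at (383,241), scene (390,182). Next I'll check it in a close crop and measure.

```bash
cat > h.py <<'E'
from station import *
import cv2, numpy as np
def ray(n,uv,z,st=None):
    c=camera_info(n)
    if n=='wrist':
        from scipy.spatial.transform import Rotation as R
        T=np.eye(4); T[:3,:3]=R.from_euler('xyz',st['ee_rot']).as_matrix(); T[:3,3]=st['eef_pos']; T=T@np.array(c['T_tool_cam'])
    else: T=np.array(c['world_from_camera'])
    d=T[:3,:3]@(np.linalg.inv(c['camera_matrix'])@[uv[0],uv[1],1.])
    o=T[:3,3]; return (o+d*(z-o[2])/d[2])
E
python3 - <<'E'
from h import *
t=cv2.imread('pics/top0.png'); s=cv2.imread('pics/scene0.png')
a=cv2.resize(t[190:300,320:420],None,fx=4,fy=4,interpolation=2)[:400]
b=cv2.resize(s[150:250,320:440],None,fx=4,fy=4,interpolation=2)[:400]
cv2.imwrite('pics/c1.png',np.hstack([a,b[:, :400]]))
a=cv2.resize(t[200:265,240:305],None,fx=6,fy=6,interpolation=2)
b=cv2.resize(s[200:265,250:325],None,fx=5,fy=6,interpolation=2)
cv2.imwrite('pics/c2.png',np.hstack([a,b]))
for nm,uv,z in [('yellow',(339,228),.02),('big',(383,241),.036),('small',(373,279),.02),('stand',(273,233),.014),('dish',(189,213),.01)]:
    print(nm,ray('top',uv,z).round(4))
print(ray('scene',(390,176),.036),ray('scene',(288,237),.014),ray('scene',(176,277),.013))
E
```

```text
yellow [ 0.5016 -0.1604  0.02  ]
big [ 0.468  -0.2754  0.036 ]
small [ 0.3675 -0.2516  0.02  ]
stand [0.4854 0.0165 0.014 ]
dish [0.5356 0.2447 0.01  ]
[ 0.46866299 -0.27715813  0.036     ] [0.48000346 0.02160502 0.014     ] [0.52962045 0.24876918 0.013     ]
```

View pics/c1.png

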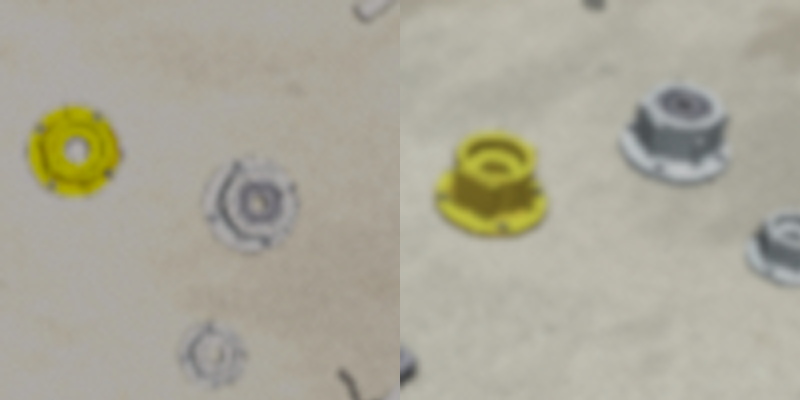

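View pics/c2.png

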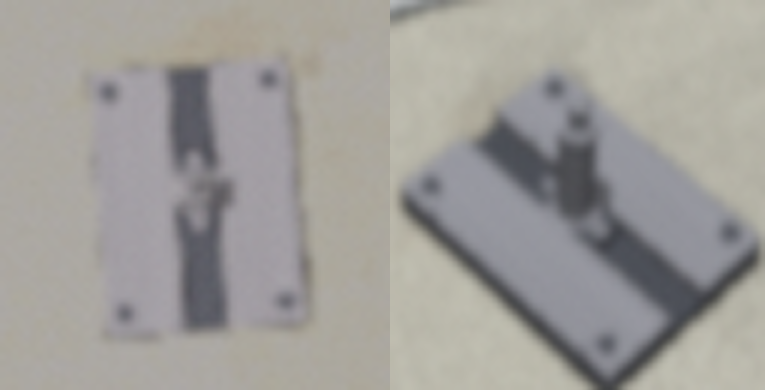

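The crop confirms it: the large silver housing at (383,241) is the one holding a bearing. The yellow one and the small silver one are empty look-alikes. I'll go over the stand first to find the post.

>>> move_arm(
  rows=[
    {"delta_pos":[1.65,-4.3,-0.3],"delta_rot":[0,0,1.53],"hand":8.76},
    {"delta_pos":[1.65,-4.3,-0.3],"delta_rot":[0,0,1.53],"hand":8.76},
    {"delta_pos":[1.65,-4.3,-0.3],"delta_rot":[0,0,1.53],"hand":8.76},
    {"delta_pos":[1.65,-4.3,-0.3],"delta_rot":[0,0,1.53],"hand":8.76},
    {"delta_pos":[1.65,-4.3,-0.3],"delta_rot":[0,0,1.53],"hand":8.76},
    {"delta_pos":[1.65,-4.3,-0.3],"delta_rot":[0,0,1.53],"hand":8.76},
    {"delta_pos":[1.65,-4.3,-0.3],"delta_rot":[0,0,1.53],"hand":8.76},
    {"delta_pos":[1.65,-4.3,-0.3],"delta_rot":[0,0,1.53],"hand":8.76},
    {"delta_pos":[1.65,-4.3,-0.3],"delta_rot":[0,0,1.53],"hand":8.76},
    {"delta_pos":[1.65,-4.3,-0.3],"delta_rot":[0,0,1.53],"hand":8.76},
  ],
)

```text
t: 1.15
eef_pos: [0.4122, 0.1963, 0.2186]
ee_rot: [-3.141, -0.0, -0.106]
force: [1.0, 0.1, 0.7]
width: 0.0878
```

>>> move_arm(
  rows=[
    {"delta_pos":[1.65,-4.3,-0.3],"delta_rot":[0,0,1.53],"hand":8.76},
    {"delta_pos":[1.65,-4.3,-0.3],"delta_rot":[0,0,1.53],"hand":8.76},
    {"delta_pos":[1.65,-4.3,-0.3],"delta_rot":[0,0,1.53],"hand":8.76},
    {"delta_pos":[1.65,-4.3,-0.3],"delta_rot":[0,0,1.53],"hand":8.76},
    {"delta_pos":[0,0,0],"delta_rot":[0,0,0],"hand":8.76},
    {"delta_pos":[0,0,0],"delta_rot":[0,0,0],"hand":8.76},
    {"delta_pos":[0,0,0],"delta_rot":[0,0,0],"hand":8.76},
    {"delta_pos":[0,0,0],"delta_rot":[0,0,0],"hand":8.76},
    {"delta_pos":[0,0,0],"delta_rot":[0,0,0],"hand":8.76},
    {"delta_pos":[0,0,0],"delta_rot":[0,0,0],"hand":8.76},
  ],
)

```text
t: 2.15
eef_pos: [0.478, 0.027, 0.2067]
ee_rot: [-3.141, -0.0, 0.001]
force: [-0.0, -0.3, -0.3]
width: 0.0874
```

```bash
cat > snap.py <<'E'
from h import *
import sys,json
s=get_state(); f=grab_frame('wrist'); cv2.imwrite(f'pics/{sys.argv[1]}.png',f)
json.dump({k:np.array(v).tolist() for k,v in s.items()},open(f'pics/{sys.argv[1]}.json','w'))
print(round(s['t'],2),np.round(s['eef_pos'],4),np.round(s['ee_rot'],4),np.round(s['force'],2),s['width'])
E
python3 snap.py w1
```

```text
2.15 [0.478  0.027  0.2067] [-3.1414e+00 -3.0000e-04  8.0000e-04] [-0.02 -0.32 -0.32] 0.0873995668322964
```

View pics/w1.png

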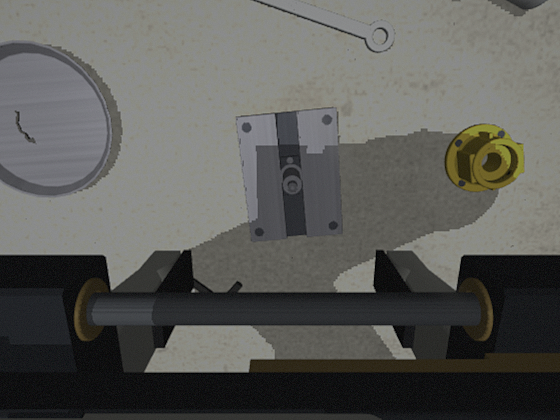

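The wrist view shows the stand at (290,175) with the post tip near (292,183). The dish is at the left edge and the yellow look-alike is at (485,158). Zooming in on the stand.

Run:
```python
from h import *
f=cv2.imread('pics/w1.png')
g=cv2.resize(f[145:210,255:330],None,fx=10,fy=9,interpolation=cv2.INTER_CUBIC)
g=cv2.convertScaleAbs(g,alpha=1.5)
cv2.imwrite('pics/c3.png',g)
cv2.imwrite('pics/c4.png',cv2.resize(f[95:250,225:355],None,fx=4,fy=3.8,interpolation=cv2.INTER_CUBIC))
```

```text
(no output)
```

View pics/c3.png

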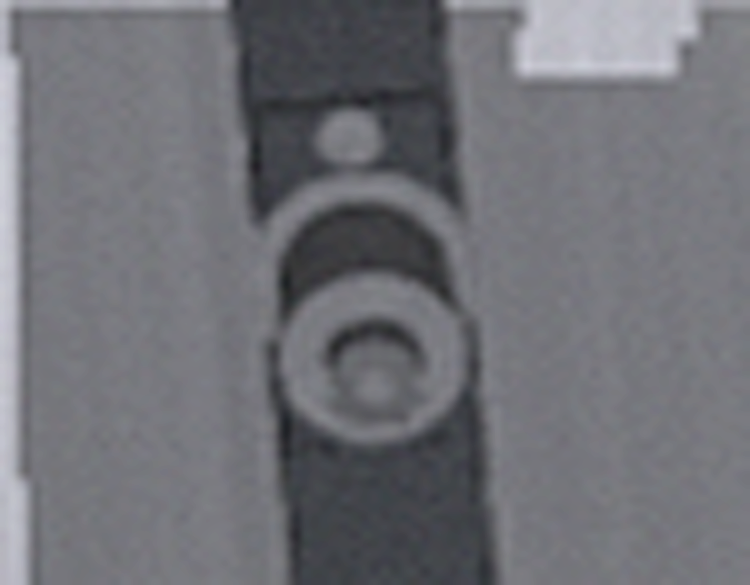

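View pics/c4.png

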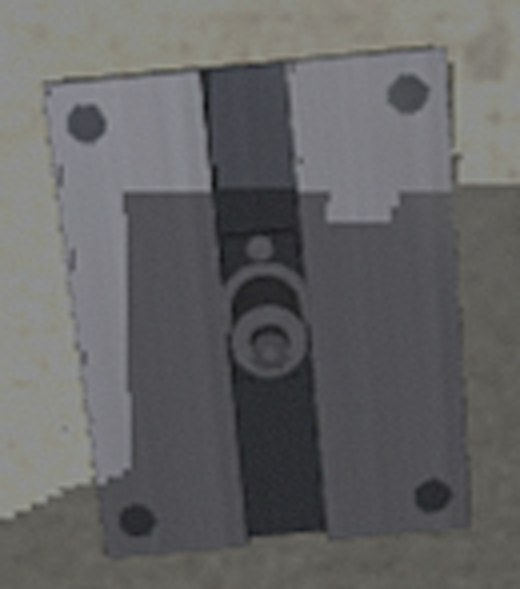

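Run:
```python
from h import *
import json
s=json.load(open('pics/w1.json'))
p=ray('wrist',(292.5-.5,184.8-.5),.0515,s);print('shoulder',p.round(4))
print('tip',ray('wrist',(255+37.5-.5,145+383/9-.5),.0635,s).round(4))
c=[ray('wrist',(225+a/4-.5,95+b/3.8-.5),.014,s) for a,b in [(45,82),(447,47),(470,527),(105,557)]]
c=np.array(c);print(c.round(4))
m=c.mean(0);ax=(c[0]+c[1]-c[2]-c[3]);L=np.linalg.norm(ax)/2;ax/=2*L;print('ctr',m.round(4),'L',L,'W',np.linalg.norm(c[0]+c[3]-c[1]-c[2])/2,'yaw',np.degrees(np.arctan2(ax[1],ax[0])))
d=p-m;print('along',d[:2]@ax[:2],'across',-d[0]*ax[1]+d[1]*ax[0])
# dish in top & scene and yellow
for n,f in (('top','top0'),('scene','scene0')):
    im=cv2.imread(f'pics/{f}.png')
```

```text
shoulder [0.4892 0.0197 0.0515]
tip [0.4897 0.0199 0.0635]
[[ 0.5423  0.0689  0.014 ]
 [ 0.5502 -0.0196  0.014 ]
 [ 0.432  -0.0302  0.014 ]
 [ 0.4238  0.0587  0.014 ]]
ctr [0.4871 0.0195 0.014 ] L 0.11881539342904006 W 0.08904482885184829 yaw 5.022169077282145
along 0.0021205623154132835 across 1.8220017523316238e-05
```

The post is at about (0.489, 0.020), 2 mm along the slot and on its centre line. The stand measures 119×89 mm, which matches the size given. Next, over the housing.

>>> move_arm(
  rows=[
    {"delta_pos":[-0.2,-3.7,0],"delta_rot":[0,0,0],"hand":8.76},
    {"delta_pos":[-0.2,-3.7,0],"delta_rot":[0,0,0],"hand":8.76},
    {"delta_pos":[-0.2,-3.7,0],"delta_rot":[0,0,0],"hand":8.76},
    {"delta_pos":[-0.2,-3.7,0],"delta_rot":[0,0,0],"hand":8.76},
    {"delta_pos":[-0.2,-3.7,0],"delta_rot":[0,0,0],"hand":8.76},
    {"delta_pos":[-0.2,-3.7,0],"delta_rot":[0,0,0],"hand":8.76},
    {"delta_pos":[-0.2,-3.7,0],"delta_rot":[0,0,0],"hand":8.76},
    {"delta_pos":[-0.3,-3.7,0],"delta_rot":[0,0,0],"hand":8.76},
    {"delta_pos":[0,0,0],"delta_rot":[0,0,0],"hand":8.76},
    {"delta_pos":[0,0,0],"delta_rot":[0,0,0],"hand":8.76},
  ],
)

```text
t: 3.2
eef_pos: [0.4608, -0.2704, 0.2062]
ee_rot: [-3.141, 0.001, -0.003]
force: [-0.1, 0.3, 0.0]
width: 0.0876
```

```bash
python3 snap.py w2
python3 - <<'E'
import cv2
f=cv2.imread('pics/w2.png')
cv2.imwrite('pics/c5.png',cv2.resize(f[120:245,220:370],None,fx=5,fy=4.8,interpolation=cv2.INTER_CUBIC))
E
```

```text
3.2 [ 0.4608 -0.2704  0.2062] [-3.1414e+00  6.0000e-04 -2.7000e-03] [-0.09  0.26  0.  ] 0.08755907630648238
```

View pics/w2.png

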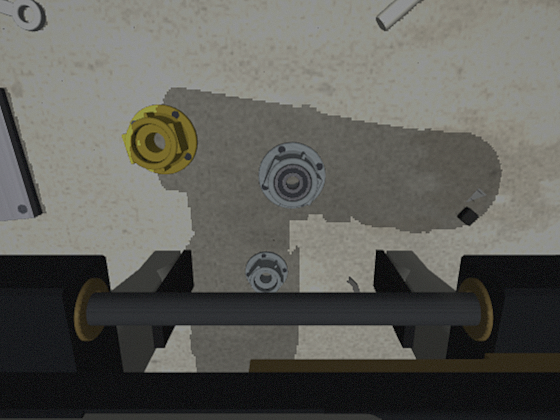

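View pics/c5.png

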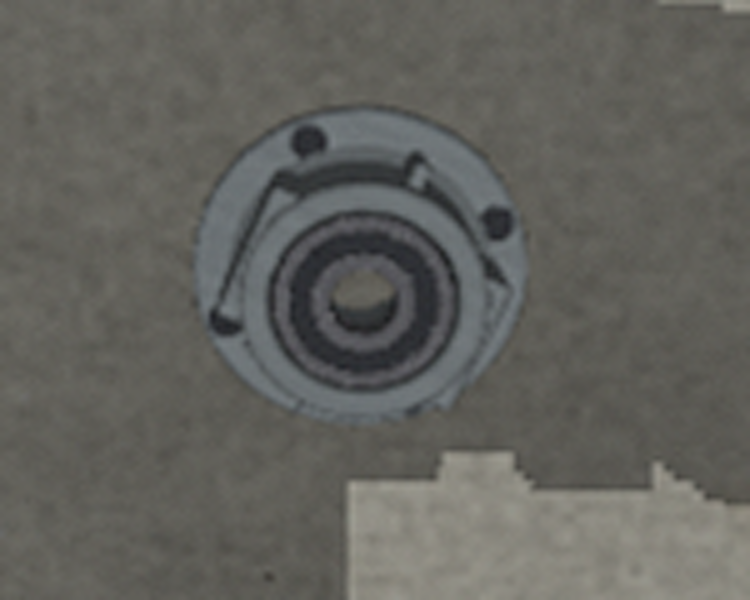

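Run:
```python
from h import *
import json
s=json.load(open('pics/w2.json'))
print(ray('wrist',(220+364/5-.5,120+302/4.8-.5),.035,s).round(4),ray('wrist',(220+361/5-.5,120+263/4.8-.5),.006,s).round(4))
q=[ray('wrist',(220+a/5-.5,120+b/4.8-.5),.034,s) for a,b in [(280,185),(215,325),(510,285),(450,405)]]
print(np.round(q,4))
```

```text
[ 0.4699 -0.2784  0.035 ] [ 0.4712 -0.2785  0.006 ]
[[ 0.491  -0.2639  0.034 ]
 [ 0.4654 -0.2523  0.034 ]
 [ 0.4727 -0.3038  0.034 ]
 [ 0.4501 -0.2938  0.034 ]]
```

Housing: centre about (0.470,−0.278), and the lands are 44 mm apart with the normal at 67.6°, so its x yaw is −22.4°. I'll turn, descend and check again.

>>> move_arm(
  rows=[
    {"delta_pos":[0.3,-0.2,-1.4],"delta_rot":[0,0,-5.6],"hand":8.76},
    {"delta_pos":[0.2,-0.2,-1.4],"delta_rot":[0,0,-5.6],"hand":8.76},
    {"delta_pos":[0.2,-0.2,-1.4],"delta_rot":[0,0,-5.6],"hand":8.76},
    {"delta_pos":[0.2,-0.2,-1.4],"delta_rot":[0,0,-5.4],"hand":8.76},
    {"delta_pos":[0,0,0],"delta_rot":[0,0,0],"hand":8.76},
    {"delta_pos":[0,0,0],"delta_rot":[0,0,0],"hand":8.76},
    {"delta_pos":[0,0,0],"delta_rot":[0,0,0],"hand":8.76},
    {"delta_pos":[0,0,0],"delta_rot":[0,0,0],"hand":8.76},
    {"delta_pos":[0,0,0],"delta_rot":[0,0,0],"hand":8.76},
    {"delta_pos":[0,0,0],"delta_rot":[0,0,0],"hand":8.76},
  ],
)

```text
t: 4.25
eef_pos: [0.4702, -0.2779, 0.1509]
ee_rot: [-3.141, -0.001, -0.388]
force: [-1.0, 0.6, -0.6]
width: 0.0878
```

```bash
python3 snap.py w3
python3 - <<'E'
import cv2
f=cv2.imread('pics/w3.png')
cv2.imwrite('pics/c6.png',cv2.resize(f[130:280,190:380],None,fx=4,fy=4,interpolation=cv2.INTER_CUBIC))
E
```

```text
4.25 [ 0.4702 -0.2779  0.1509] [-3.1415e+00 -6.0000e-04 -3.8810e-01] [-0.99  0.64 -0.63] 0.08782658528724888
```

View pics/c6.png

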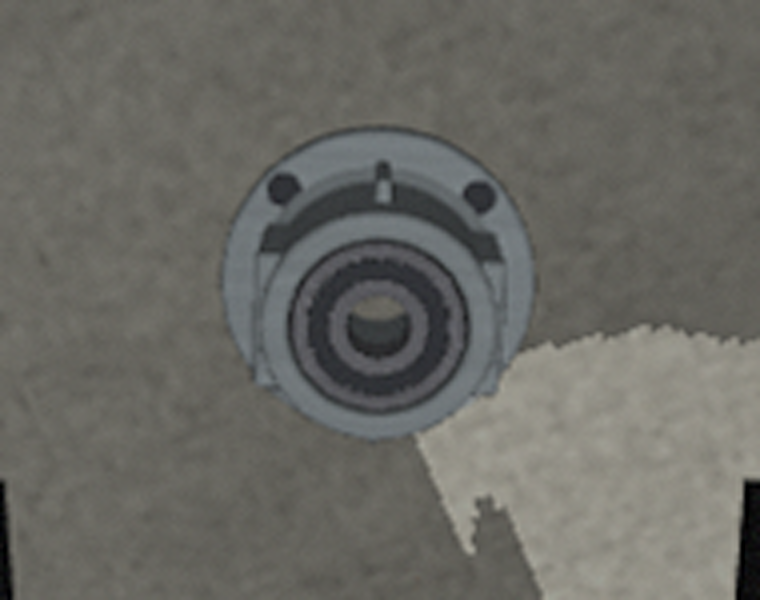

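The lands show at x≈260 and 498 in the crop, about 2° clockwise of the tool, with the bearing centred at (378,326).

Run:
```python
from h import *
import json
s=json.load(open('pics/w3.json'))
print(ray('wrist',(190+378/4-.5,130+326/4-.5),.035,s).round(4),ray('wrist',(190+380/4-.5,130+(126+438)/8-.5),.022,s).round(4))
for a,b in [(260,318),(498,328)]: print(ray('wrist',(190+a/4-.5,130+b/4-.5),.034,s).round(4))
```

```text
[ 0.4702 -0.2786  0.035 ] [ 0.4745 -0.2808  0.022 ]
[ 0.4795 -0.2591  0.034 ]
[ 0.4612 -0.2987  0.034 ]
```

>>> move_arm(
  rows=[
    {"delta_pos":[0,-0.08,-2.8],"delta_rot":[0,0,-2],"hand":8.76},
    {"delta_pos":[0,0,-2.8],"delta_rot":[0,0,0],"hand":8.76},
    {"delta_pos":[0,0,-2.8],"delta_rot":[0,0,0],"hand":8.76},
    {"delta_pos":[0,0,-1.9],"delta_rot":[0,0,0],"hand":8.76},
    {"delta_pos":[0,0,-1.0],"delta_rot":[0,0,0],"hand":8.76},
    {"delta_pos":[0,0,-0.5],"delta_rot":[0,0,0],"hand":8.76},
    {"delta_pos":[0,0,0],"delta_rot":[0,0,0],"hand":8.76},
    {"delta_pos":[0,0,0],"delta_rot":[0,0,0],"hand":8.76},
    {"delta_pos":[0,0,0],"delta_rot":[0,0,0],"hand":8.76},
    {"delta_pos":[0,0,0],"delta_rot":[0,0,0],"hand":8.76},
  ],
)

```text
t: 5.3
eef_pos: [0.4706, -0.2788, 0.0334]
ee_rot: [-3.141, -0.001, -0.423]
force: [-0.2, 0.1, -1.0]
width: 0.0875
```

>>> move_arm(
  rows=[
    {"delta_pos":[0,0,0],"delta_rot":[0,0,0],"hand":4.0},
    {"delta_pos":[0,0,0],"delta_rot":[0,0,0],"hand":4.0},
    {"delta_pos":[0,0,0],"delta_rot":[0,0,0],"hand":4.0},
    {"delta_pos":[0,0,0],"delta_rot":[0,0,0],"hand":4.0},
    {"delta_pos":[0,0,0],"delta_rot":[0,0,0],"hand":4.0},
    {"delta_pos":[0,0,0],"delta_rot":[0,0,0],"hand":4.0},
    {"delta_pos":[0,0,0],"delta_rot":[0,0,0],"hand":4.0},
    {"delta_pos":[0,0,0],"delta_rot":[0,0,0],"hand":4.0},
    {"delta_pos":[0,0,0],"delta_rot":[0,0,0],"hand":4.0},
    {"delta_pos":[0,0,0],"delta_rot":[0,0,0],"hand":4.0},
  ],
  force=40,
)

```text
t: 6.3
eef_pos: [0.4701, -0.2787, 0.0325]
ee_rot: [3.142, 0.0, -0.423]
force: [-1.1, -1.1, -1.0]
width: 0.046
```

>>> move_arm(
  rows=[
    {"delta_pos":[0,0,3],"delta_rot":[0,0,0],"hand":4.0},
    {"delta_pos":[0,0,4],"delta_rot":[0,0,0],"hand":4.0},
    {"delta_pos":[0.2,4,2],"delta_rot":[0,0,0],"hand":4.0},
    {"delta_pos":[0.3,4,0],"delta_rot":[0,0,0],"hand":4.0},
    {"delta_pos":[0.3,4,0],"delta_rot":[0,0,0],"hand":4.0},
    {"delta_pos":[0.3,4,0],"delta_rot":[0,0,0],"hand":4.0},
    {"delta_pos":[0.3,4,0],"delta_rot":[0,0,0],"hand":4.0},
    {"delta_pos":[0.3,4,0],"delta_rot":[0,0,0],"hand":4.0},
    {"delta_pos":[0.2,4,0],"delta_rot":[0,0,0],"hand":4.0},
    {"delta_pos":[0,1.84,0],"delta_rot":[0,0,0],"hand":4.0},
  ],
)

```text
t: 7.3
eef_pos: [0.489, 0.0224, 0.1224]
ee_rot: [-3.141, 0.0, -0.422]
force: [0.2, 0.1, -3.5]
width: 0.0455
```

>>> move_arm(
  rows=[
    {"delta_pos":[0,0,0],"delta_rot":[0,0,0],"hand":4.0},
    {"delta_pos":[0,0,0],"delta_rot":[0,0,0],"hand":4.0},
    {"delta_pos":[0,0,0],"delta_rot":[0,0,0],"hand":4.0},
    {"delta_pos":[0,0,0],"delta_rot":[0,0,0],"hand":4.0},
    {"delta_pos":[0,0,0],"delta_rot":[0,0,0],"hand":4.0},
    {"delta_pos":[0,0,0],"delta_rot":[0,0,0],"hand":4.0},
    {"delta_pos":[0,0,0],"delta_rot":[0,0,0],"hand":4.0},
    {"delta_pos":[0,0,0],"delta_rot":[0,0,0],"hand":4.0},
    {"delta_pos":[0,0,0],"delta_rot":[0,0,0],"hand":4.0},
    {"delta_pos":[0,0,0],"delta_rot":[0,0,0],"hand":4.0},
  ],
)

```text
t: 8.3
eef_pos: [0.4891, 0.0197, 0.1226]
ee_rot: [3.142, 0.0, -0.423]
force: [0.1, -0.1, -3.4]
width: 0.0455
```

```bash
python3 snap.py w4
python3 - <<'E'
from h import *
cv2.imwrite('pics/s1.png',cv2.resize(grab_frame('scene')[120:320,180:400],None,fx=3.5,fy=3))
E
```

```text
8.3 [0.4891 0.0197 0.1226] [ 3.1416  0.     -0.4233] [ 0.15 -0.07 -3.42] 0.045475258225830796
```

View pics/w4.png

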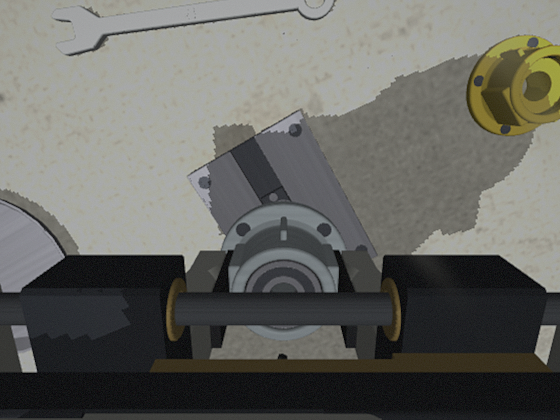

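View pics/s1.png

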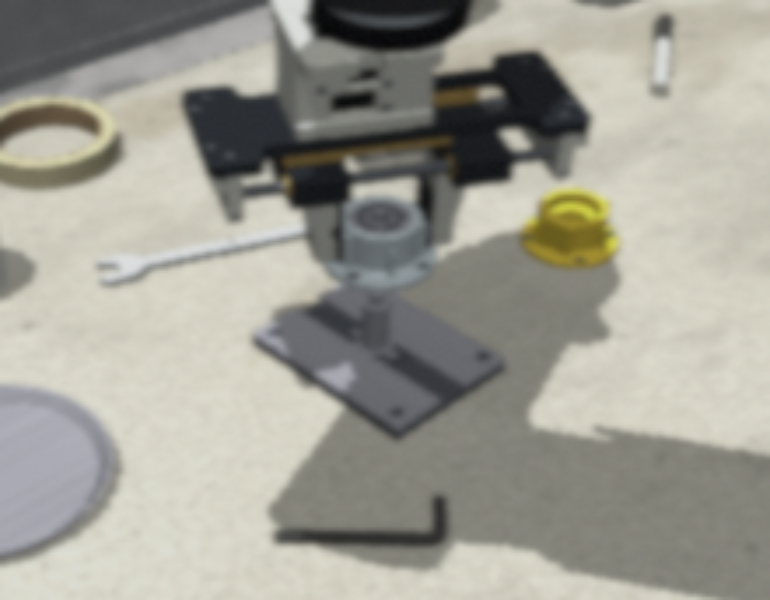

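>>> move_arm(
  rows=[
    {"delta_pos":[0,0,-1],"delta_rot":[0,0,0],"hand":4.0},
    {"delta_pos":[0,0,-1],"delta_rot":[0,0,0],"hand":4.0},
    {"delta_pos":[0,0,-0.6],"delta_rot":[0,0,0],"hand":4.0},
    {"delta_pos":[0,0,-0.4],"delta_rot":[0,0,0],"hand":4.0},
    {"delta_pos":[0,0,-0.3],"delta_rot":[0,0,0],"hand":4.0},
    {"delta_pos":[0,0,-0.2],"delta_rot":[0,0,0],"hand":4.0},
    {"delta_pos":[0,0,-0.2],"delta_rot":[0,0,0],"hand":4.0},
    {"delta_pos":[0,0,-0.15],"delta_rot":[0,0,0],"hand":4.0},
    {"delta_pos":[0,0,0],"delta_rot":[0,0,0],"hand":4.0},
    {"delta_pos":[0,0,0],"delta_rot":[0,0,0],"hand":4.0},
  ],
)

```text
t: 9.4
eef_pos: [0.4892, 0.0197, 0.0842]
ee_rot: [-3.141, -0.0, -0.423]
force: [-0.6, -0.7, -3.4]
width: 0.0455
```

Shoulder contact is expected at TCP z≈0.084, so I'll go down 2 mm more and feel for it.

>>> move_arm(
  rows=[
    {"delta_pos":[0,0,-0.05],"delta_rot":[0,0,0],"hand":4.0},
    {"delta_pos":[0,0,-0.05],"delta_rot":[0,0,0],"hand":4.0},
    {"delta_pos":[0,0,-0.05],"delta_rot":[0,0,0],"hand":4.0},
    {"delta_pos":[0,0,-0.05],"delta_rot":[0,0,0],"hand":4.0},
    {"delta_pos":[0,0,0],"delta_rot":[0,0,0],"hand":4.0},
    {"delta_pos":[0,0,0],"delta_rot":[0,0,0],"hand":4.0},
    {"delta_pos":[0,0,0],"delta_rot":[0,0,0],"hand":4.0},
    {"delta_pos":[0,0,0],"delta_rot":[0,0,0],"hand":4.0},
    {"delta_pos":[0,0,0],"delta_rot":[0,0,0],"hand":4.0},
    {"delta_pos":[0,0,0],"delta_rot":[0,0,0],"hand":4.0},
  ],
)

```text
t: 10.4
eef_pos: [0.4891, 0.0197, 0.0821]
ee_rot: [3.142, 0.0, -0.423]
force: [-0.1, -0.4, -4.4]
width: 0.0459
```

>>> move_arm(
  rows=[
    {"delta_pos":[0,0,-0.05],"delta_rot":[0,0,0],"hand":4.0},
    {"delta_pos":[0,0,-0.05],"delta_rot":[0,0,0],"hand":4.0},
    {"delta_pos":[0,0,-0.05],"delta_rot":[0,0,0],"hand":4.0},
    {"delta_pos":[0,0,-0.05],"delta_rot":[0,0,0],"hand":4.0},
    {"delta_pos":[0,0,-0.05],"delta_rot":[0,0,0],"hand":4.0},
    {"delta_pos":[0,0,-0.05],"delta_rot":[0,0,0],"hand":4.0},
    {"delta_pos":[0,0,0],"delta_rot":[0,0,0],"hand":4.0},
    {"delta_pos":[0,0,0],"delta_rot":[0,0,0],"hand":4.0},
    {"delta_pos":[0,0,0],"delta_rot":[0,0,0],"hand":4.0},
    {"delta_pos":[0,0,0],"delta_rot":[0,0,0],"hand":4.0},
  ],
)

```text
t: 11.4
eef_pos: [0.4891, 0.0197, 0.0791]
ee_rot: [-3.142, -0.0, -0.423]
force: [-0.1, 0.0, -3.9]
width: 0.0458
```

There's no contact 5 mm past the shoulder, so the post is in the hole. Going down to just above bearing contact (z≈0.059).

>>> move_arm(
  rows=[
    {"delta_pos":[0,0,-0.2],"delta_rot":[0,0,0],"hand":4.0},
    {"delta_pos":[0,0,-0.2],"delta_rot":[0,0,0],"hand":4.0},
    {"delta_pos":[0,0,-0.2],"delta_rot":[0,0,0],"hand":4.0},
    {"delta_pos":[0,0,-0.2],"delta_rot":[0,0,0],"hand":4.0},
    {"delta_pos":[0,0,-0.2],"delta_rot":[0,0,0],"hand":4.0},
    {"delta_pos":[0,0,-0.2],"delta_rot":[0,0,0],"hand":4.0},
    {"delta_pos":[0,0,-0.2],"delta_rot":[0,0,0],"hand":4.0},
    {"delta_pos":[0,0,-0.2],"delta_rot":[0,0,0],"hand":4.0},
    {"delta_pos":[0,0,-0.1],"delta_rot":[0,0,0],"hand":4.0},
    {"delta_pos":[0,0,0],"delta_rot":[0,0,0],"hand":4.0},
  ],
)

```text
t: 12.4
eef_pos: [0.489, 0.0197, 0.0619]
ee_rot: [3.141, 0.0, -0.423]
force: [-0.3, -0.8, -3.7]
width: 0.0457
```

>>> move_arm(
  rows=[
    {"delta_pos":[0,0,-0.1],"delta_rot":[0,0,0],"hand":4.0},
    {"delta_pos":[0,0,-0.1],"delta_rot":[0,0,0],"hand":4.0},
    {"delta_pos":[0,0,-0.1],"delta_rot":[0,0,0],"hand":4.0},
    {"delta_pos":[0,0,-0.1],"delta_rot":[0,0,0],"hand":4.0},
    {"delta_pos":[0,0,0],"delta_rot":[0,0,0],"hand":4.0},
    {"delta_pos":[0,0,0],"delta_rot":[0,0,0],"hand":4.0},
    {"delta_pos":[0,0,0],"delta_rot":[0,0,0],"hand":4.0},
    {"delta_pos":[0,0,0],"delta_rot":[0,0,0],"hand":4.0},
    {"delta_pos":[0,0,0],"delta_rot":[0,0,0],"hand":4.0},
    {"delta_pos":[0,0,0],"delta_rot":[0,0,0],"hand":4.0},
  ],
)

```text
t: 13.4
eef_pos: [0.4893, 0.0197, 0.0584]
ee_rot: [-3.141, -0.0, -0.423]
force: [-1.7, 0.1, 5.1]
width: 0.0455
```

The bearing is touching, at about 9 N. Pressing on gently.

>>> move_arm(
  rows=[
    {"delta_pos":[0,0,-0.08],"delta_rot":[0,0,0],"hand":4.0},
    {"delta_pos":[0,0,-0.08],"delta_rot":[0,0,0],"hand":4.0},
    {"delta_pos":[0,0,-0.08],"delta_rot":[0,0,0],"hand":4.0},
    {"delta_pos":[0,0,-0.08],"delta_rot":[0,0,0],"hand":4.0},
    {"delta_pos":[0,0,-0.08],"delta_rot":[0,0,0],"hand":4.0},
    {"delta_pos":[0,0,-0.08],"delta_rot":[0,0,0],"hand":4.0},
    {"delta_pos":[0,0,-0.08],"delta_rot":[0,0,0],"hand":4.0},
    {"delta_pos":[0,0,-0.08],"delta_rot":[0,0,0],"hand":4.0},
    {"delta_pos":[0,0,-0.08],"delta_rot":[0,0,0],"hand":4.0},
    {"delta_pos":[0,0,-0.08],"delta_rot":[0,0,0],"hand":4.0},
  ],
)

```text
t: 14.4
eef_pos: [0.4889, 0.0197, 0.0497]
ee_rot: [3.141, 0.0, -0.423]
force: [0.5, -0.4, -2.9]
width: 0.046
```

>>> move_arm(
  rows=[
    {"delta_pos":[0,0,-0.05],"delta_rot":[0,0,0],"hand":4.0},
    {"delta_pos":[0,0,-0.05],"delta_rot":[0,0,0],"hand":4.0},
    {"delta_pos":[0,0,-0.05],"delta_rot":[0,0,0],"hand":4.0},
    {"delta_pos":[0,0,-0.05],"delta_rot":[0,0,0],"hand":4.0},
    {"delta_pos":[0,0,-0.05],"delta_rot":[0,0,0],"hand":4.0},
    {"delta_pos":[0,0,-0.05],"delta_rot":[0,0,0],"hand":4.0},
    {"delta_pos":[0,0,0],"delta_rot":[0,0,0],"hand":4.0},
    {"delta_pos":[0,0,0],"delta_rot":[0,0,0],"hand":4.0},
    {"delta_pos":[0,0,0],"delta_rot":[0,0,0],"hand":4.0},
    {"delta_pos":[0,0,0],"delta_rot":[0,0,0],"hand":4.0},
  ],
)

```text
t: 15.4
eef_pos: [0.4891, 0.0197, 0.0471]
ee_rot: [-3.142, -0.0, -0.423]
force: [-0.8, 0.4, -2.9]
width: 0.0462
```

>>> move_arm(
  rows=[
    {"delta_pos":[0,0,-0.03],"delta_rot":[0,0,0],"hand":4.0},
    {"delta_pos":[0,0,-0.03],"delta_rot":[0,0,0],"hand":4.0},
    {"delta_pos":[0,0,-0.03],"delta_rot":[0,0,0],"hand":4.0},
    {"delta_pos":[0,0,-0.02],"delta_rot":[0,0,0],"hand":4.0},
    {"delta_pos":[0,0,0],"delta_rot":[0,0,0],"hand":4.0},
    {"delta_pos":[0,0,0],"delta_rot":[0,0,0],"hand":4.0},
    {"delta_pos":[0,0,0],"delta_rot":[0,0,0],"hand":4.0},
    {"delta_pos":[0,0,0],"delta_rot":[0,0,0],"hand":4.0},
    {"delta_pos":[0,0,0],"delta_rot":[0,0,0],"hand":4.0},
    {"delta_pos":[0,0,0],"delta_rot":[0,0,0],"hand":4.0},
  ],
)

```text
t: 16.4
eef_pos: [0.4891, 0.0197, 0.0465]
ee_rot: [-3.142, -0.0, -0.423]
force: [-2.0, -0.0, 4.8]
width: 0.0457
```

It's on the seat at z=0.0465, as predicted. One slightly firmer press to confirm, then release.

>>> move_arm(
  rows=[
    {"delta_pos":[0,0,-0.04],"delta_rot":[0,0,0],"hand":4.0},
    {"delta_pos":[0,0,-0.04],"delta_rot":[0,0,0],"hand":4.0},
    {"delta_pos":[0,0,0],"delta_rot":[0,0,0],"hand":4.0},
    {"delta_pos":[0,0,0],"delta_rot":[0,0,0],"hand":4.0},
    {"delta_pos":[0,0,0],"delta_rot":[0,0,0],"hand":4.0},
    {"delta_pos":[0,0,0],"delta_rot":[0,0,0],"hand":4.0},
    {"delta_pos":[0,0,0],"delta_rot":[0,0,0],"hand":4.0},
    {"delta_pos":[0,0,0],"delta_rot":[0,0,0],"hand":4.0},
    {"delta_pos":[0,0,0],"delta_rot":[0,0,0],"hand":4.0},
    {"delta_pos":[0,0,0],"delta_rot":[0,0,0],"hand":4.0},
  ],
)

```text
t: 17.4
eef_pos: [0.4892, 0.0197, 0.0464]
ee_rot: [-3.141, -0.0, -0.423]
force: [-6.7, 1.3, 16.1]
width: 0.0457
```

Home: 19 N with no movement. Easing off, opening, then rising to look.

>>> move_arm(
  rows=[
    {"delta_pos":[0,0,0.07],"delta_rot":[0,0,0],"hand":4.0},
    {"delta_pos":[0,0,0],"delta_rot":[0,0,0],"hand":8.0},
    {"delta_pos":[0,0,0],"delta_rot":[0,0,0],"hand":8.0},
    {"delta_pos":[0,0,0],"delta_rot":[0,0,0],"hand":8.0},
    {"delta_pos":[0,0,0],"delta_rot":[0,0,0],"hand":8.0},
    {"delta_pos":[0,0,1],"delta_rot":[0,0,0],"hand":8.0},
    {"delta_pos":[0,0,3],"delta_rot":[0,0,0],"hand":8.0},
    {"delta_pos":[0,0,4],"delta_rot":[0,0,0],"hand":8.0},
    {"delta_pos":[0,0,4],"delta_rot":[0,0,0],"hand":8.0},
    {"delta_pos":[0,0,0],"delta_rot":[0,0,0],"hand":8.0},
  ],
)

```text
t: 18.4
eef_pos: [0.4923, 0.0206, 0.1721]
ee_rot: [-3.135, -0.008, -0.422]
force: [1.0, 0.5, 0.1]
width: 0.0806
```

```bash
python3 snap.py w5
python3 - <<'E'
from h import *
f=cv2.imread('pics/w5.png')
a=cv2.resize(f[150:270,220:360],None,fx=3,fy=5)
g=cv2.resize(grab_frame('scene')[180:270,240:330],None,fx=4,fy=6.67)
cv2.imwrite('pics/c7.png',np.hstack([a[:600],g[:600]]))
E
```

```text
18.4 [0.4923 0.0206 0.1721] [-3.1351 -0.0076 -0.4222] [1.02 0.46 0.12] 0.08063986472429888
```

View pics/c7.png

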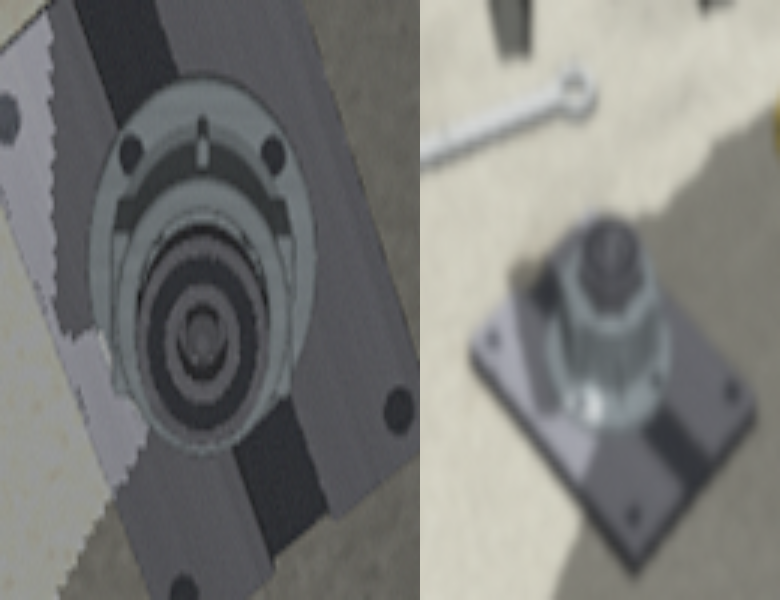

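View pics/w5.png

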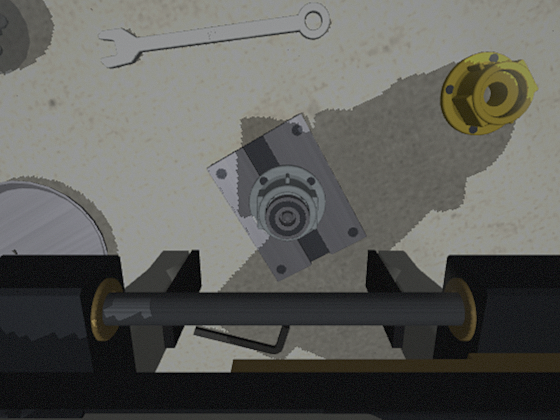

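The bearing now stands proud above the rim, with the nose visible in its bore at (287,217). Descending to grip it above the rim: bearing z is 0.0515–0.0615, rim 0.050.

>>> move_arm(
  rows=[
    {"delta_pos":[0,0,0],"delta_rot":[0,0,0],"hand":6.0},
    {"delta_pos":[0,0,0],"delta_rot":[0,0,0],"hand":6.0},
    {"delta_pos":[0,0,-3],"delta_rot":[0,0,0],"hand":6.0},
    {"delta_pos":[0,0,-3],"delta_rot":[0,0,0],"hand":6.0},
    {"delta_pos":[0,0,-1.5],"delta_rot":[0,0,0],"hand":6.0},
    {"delta_pos":[0,0,-0.5],"delta_rot":[0,0,0],"hand":6.0},
    {"delta_pos":[0,0,0],"delta_rot":[0,0,0],"hand":6.0},
    {"delta_pos":[0,0,0],"delta_rot":[0,0,0],"hand":6.0},
    {"delta_pos":[0,0,0],"delta_rot":[0,0,0],"hand":6.0},
    {"delta_pos":[0,0,0],"delta_rot":[0,0,0],"hand":6.0},
  ],
)

```text
t: 19.5
eef_pos: [0.4896, 0.0199, 0.0867]
ee_rot: [-3.14, -0.001, -0.423]
force: [-0.7, 0.1, 0.8]
width: 0.06
```

>>> move_arm(
  rows=[
    {"delta_pos":[0,0,-0.4],"delta_rot":[0,0,0],"hand":6.0},
    {"delta_pos":[0,0,-0.4],"delta_rot":[0,0,0],"hand":6.0},
    {"delta_pos":[0,0,-0.2],"delta_rot":[0,0,0],"hand":6.0},
    {"delta_pos":[0,0,-0.1],"delta_rot":[0,0,0],"hand":6.0},
    {"delta_pos":[0,0,0],"delta_rot":[0,0,0],"hand":6.0},
    {"delta_pos":[0,0,0],"delta_rot":[0,0,0],"hand":6.0},
    {"delta_pos":[0,0,0],"delta_rot":[0,0,0],"hand":6.0},
    {"delta_pos":[0,0,0],"delta_rot":[0,0,0],"hand":6.0},
    {"delta_pos":[0,0,0],"delta_rot":[0,0,0],"hand":6.0},
    {"delta_pos":[0,0,0],"delta_rot":[0,0,0],"hand":6.0},
  ],
)

```text
t: 20.5
eef_pos: [0.4891, 0.0197, 0.0749]
ee_rot: [-3.141, -0.0, -0.423]
force: [-0.1, 0.1, -0.5]
width: 0.0599
```

>>> move_arm(
  rows=[
    {"delta_pos":[0,0,-0.06],"delta_rot":[0,0,0],"hand":6.0},
    {"delta_pos":[0,0,0],"delta_rot":[0,0,0],"hand":2.8},
    {"delta_pos":[0,0,0],"delta_rot":[0,0,0],"hand":2.8},
    {"delta_pos":[0,0,0],"delta_rot":[0,0,0],"hand":2.8},
    {"delta_pos":[0,0,0],"delta_rot":[0,0,0],"hand":2.8},
    {"delta_pos":[0,0,0],"delta_rot":[0,0,0],"hand":2.8},
    {"delta_pos":[0,0,0],"delta_rot":[0,0,0],"hand":2.8},
    {"delta_pos":[0,0,0],"delta_rot":[0,0,0],"hand":2.8},
    {"delta_pos":[0,0,0],"delta_rot":[0,0,0],"hand":2.8},
    {"delta_pos":[0,0,0],"delta_rot":[0,0,0],"hand":2.8},
  ],
  force=15,
)

```text
t: 21.5
eef_pos: [0.4891, 0.0197, 0.0743]
ee_rot: [3.142, -0.0, -0.423]
force: [-0.0, 0.8, -0.4]
width: 0.0309
```

>>> move_arm(
  rows=[
    {"delta_pos":[0,0,0.3],"delta_rot":[0,0,0],"hand":2.8},
    {"delta_pos":[0,0,0.6],"delta_rot":[0,0,0],"hand":2.8},
    {"delta_pos":[0,0,1],"delta_rot":[0,0,0],"hand":2.8},
    {"delta_pos":[0,0,2],"delta_rot":[0,0,0],"hand":2.8},
    {"delta_pos":[0,0,3],"delta_rot":[0,0,0],"hand":2.8},
    {"delta_pos":[0.1,1.5,3],"delta_rot":[0,0,0],"hand":2.8},
    {"delta_pos":[0.3,3,2],"delta_rot":[0,0,0],"hand":2.8},
    {"delta_pos":[0.3,3,0],"delta_rot":[0,0,0],"hand":2.8},
    {"delta_pos":[0.3,3,0],"delta_rot":[0,0,0],"hand":2.8},
    {"delta_pos":[0.1,1.5,0],"delta_rot":[0,0,0],"hand":2.8},
  ],
)

```text
t: 22.5
eef_pos: [0.5005, 0.1417, 0.1945]
ee_rot: [-3.14, -0.001, -0.422]
force: [0.3, 0.3, -0.6]
width: 0.0311
```

>>> move_arm(
  rows=[
    {"delta_pos":[0.5,3,0],"delta_rot":[0,0,0],"hand":2.8},
    {"delta_pos":[0.5,3,0],"delta_rot":[0,0,0],"hand":2.8},
    {"delta_pos":[0.4,1.5,0],"delta_rot":[0,0,0],"hand":2.8},
    {"delta_pos":[0,0,0],"delta_rot":[0,0,0],"hand":2.8},
    {"delta_pos":[0,0,0],"delta_rot":[0,0,0],"hand":2.8},
    {"delta_pos":[0,0,0],"delta_rot":[0,0,0],"hand":2.8},
    {"delta_pos":[0,0,0],"delta_rot":[0,0,0],"hand":2.8},
    {"delta_pos":[0,0,0],"delta_rot":[0,0,0],"hand":2.8},
    {"delta_pos":[0,0,0],"delta_rot":[0,0,0],"hand":2.8},
    {"delta_pos":[0,0,0],"delta_rot":[0,0,0],"hand":2.8},
  ],
)

```text
t: 23.5
eef_pos: [0.5141, 0.2145, 0.1934]
ee_rot: [-3.142, -0.0, -0.424]
force: [-0.7, 0.0, -0.4]
width: 0.0309
```

```bash
python3 snap.py w6
python3 - <<'E'
from h import *
cv2.imwrite('pics/s2.png',grab_frame('scene'))
E
```

```text
23.5 [0.5141 0.2145 0.1934] [-3.1415 -0.     -0.4236] [-0.69  0.02 -0.4 ] 0.030900531049011817
```

View pics/w6.png

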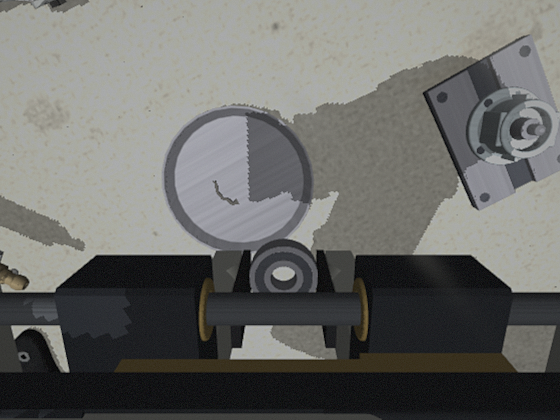

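View pics/s2.png

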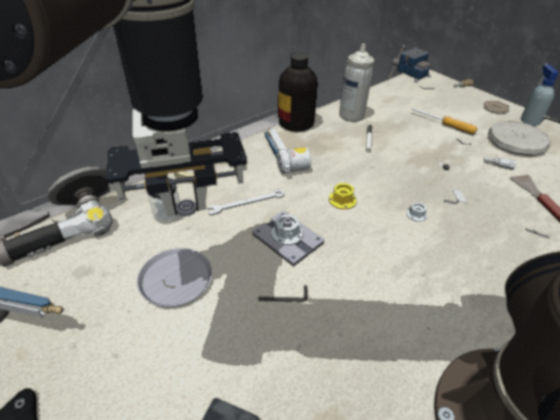

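The bearing is held at (284,272), the housing stayed home on the stand, and the dish is centred at about (238,178). There's a faint mark inside it at (225,192).

Run:
```python
from h import *
import json
s=json.load(open('pics/w6.json'))
c=ray('wrist',(238.5,177.5),.013,s);print('dish',c.round(4))
for uv in [(165,178),(312,178),(238,104),(238,251)]:print(np.linalg.norm(ray('wrist',uv,.013,s)-c).round(4))
for uv in [(214,181),(238,204)]:print('mark',ray('wrist',uv,.003,s).round(4))
print('jar',ray('top',(214,150),.084).round(4))
f=cv2.imread('pics/w6.png');cv2.imwrite('pics/c8.png',np.hstack([cv2.resize(f[100:255,160:320],None,fx=2.5,fy=2.5),cv2.resize(f[230:325,230:340],(395,388))[:387]]))
```

```text
dish [0.5411 0.246  0.013 ]
0.0657
0.0656
0.0631
0.0711
mark [0.5461 0.2701 0.003 ]
mark [0.5171 0.2597 0.003 ]
jar [0.6933 0.1723 0.084 ]Traceback (most recent call last):
  File "<stdin>", line 8, in <module>
    return _nx.concatenate(arrs, 1, dtype=dtype, casting=casting)
           ~~~~~~~~~~~~~~~^^^^^^^^^^^^^^^^^^^^^^^^^^^^^^^^^^^^^^^
ValueError: all the input array dimensions except for the concatenation axis must match exactly, but along dimension 0, the array at index 0 has size 388 and the array at index 1 has size 387
```

>>> move_arm(
  rows=[
    {"delta_pos":[1,0.8,0],"delta_rot":[0,0,0],"hand":2.8},
    {"delta_pos":[1,0.8,-1],"delta_rot":[0,0,0],"hand":2.8},
    {"delta_pos":[0.9,0.75,-2],"delta_rot":[0,0,0],"hand":2.8},
    {"delta_pos":[0,0,-3],"delta_rot":[0,0,0],"hand":2.8},
    {"delta_pos":[0,0,-3],"delta_rot":[0,0,0],"hand":2.8},
    {"delta_pos":[0,0,-2.5],"delta_rot":[0,0,0],"hand":2.8},
    {"delta_pos":[0,0,-2],"delta_rot":[0,0,0],"hand":2.8},
    {"delta_pos":[0,0,-1],"delta_rot":[0,0,0],"hand":2.8},
    {"delta_pos":[0,0,0],"delta_rot":[0,0,0],"hand":2.8},
    {"delta_pos":[0,0,0],"delta_rot":[0,0,0],"hand":2.8},
  ],
)

```text
t: 24.6
eef_pos: [0.5437, 0.2386, 0.0485]
ee_rot: [-3.141, -0.0, -0.423]
force: [0.1, -0.4, -0.6]
width: 0.031
```

Run:
```python
from h import *
s=get_state();print(s['t'],s['eef_pos'],s['force'])
f=grab_frame('wrist');g=grab_frame('scene')
cv2.imwrite('pics/c8.png',np.hstack([cv2.resize(f[150:350,180:400],(400,364)),cv2.resize(g[200:320,110:240],(394,364))]))
```

```text
24.6 [0.54370758 0.23864055 0.04845789] [ 0.10722717 -0.35792022 -0.63201355]
```

View pics/c8.png

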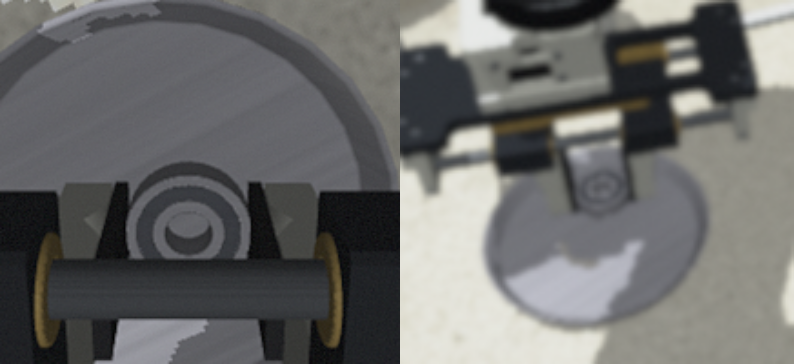

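The bearing is level over the dish floor, clear of the rim and the mark. Lowering to about 2 mm above the floor.

>>> move_arm(
  rows=[
    {"delta_pos":[0,0,-0.8],"delta_rot":[0,0,0],"hand":2.8},
    {"delta_pos":[0,0,-0.6],"delta_rot":[0,0,0],"hand":2.8},
    {"delta_pos":[0,0,-0.3],"delta_rot":[0,0,0],"hand":2.8},
    {"delta_pos":[0,0,-0.2],"delta_rot":[0,0,0],"hand":2.8},
    {"delta_pos":[0,0,-0.1],"delta_rot":[0,0,0],"hand":2.8},
    {"delta_pos":[0,0,0],"delta_rot":[0,0,0],"hand":2.8},
    {"delta_pos":[0,0,0],"delta_rot":[0,0,0],"hand":2.8},
    {"delta_pos":[0,0,0],"delta_rot":[0,0,0],"hand":2.8},
    {"delta_pos":[0,0,0],"delta_rot":[0,0,0],"hand":2.8},
    {"delta_pos":[0,0,0],"delta_rot":[0,0,0],"hand":2.8},
  ],
)

```text
t: 25.7
eef_pos: [0.5432, 0.2383, 0.0284]
ee_rot: [-3.141, -0.0, -0.423]
force: [0.0, 0.3, -0.7]
width: 0.031
```

>>> move_arm(
  rows=[
    {"delta_pos":[0,0,-0.05],"delta_rot":[0,0,0],"hand":2.8},
    {"delta_pos":[0,0,-0.05],"delta_rot":[0,0,0],"hand":2.8},
    {"delta_pos":[0,0,-0.05],"delta_rot":[0,0,0],"hand":2.8},
    {"delta_pos":[0,0,-0.05],"delta_rot":[0,0,0],"hand":2.8},
    {"delta_pos":[0,0,-0.03],"delta_rot":[0,0,0],"hand":2.8},
    {"delta_pos":[0,0,0],"delta_rot":[0,0,0],"hand":2.8},
    {"delta_pos":[0,0,0],"delta_rot":[0,0,0],"hand":2.8},
    {"delta_pos":[0,0,0],"delta_rot":[0,0,0],"hand":2.8},
    {"delta_pos":[0,0,0],"delta_rot":[0,0,0],"hand":2.8},
    {"delta_pos":[0,0,0],"delta_rot":[0,0,0],"hand":2.8},
  ],
)

```text
t: 26.7
eef_pos: [0.5431, 0.2382, 0.026]
ee_rot: [-3.142, -0.0, -0.423]
force: [-0.8, -0.9, -0.4]
width: 0.0308
```

>>> move_arm(
  rows=[
    {"delta_pos":[0,0,-0.02],"delta_rot":[0,0,0],"hand":2.8},
    {"delta_pos":[0,0,-0.02],"delta_rot":[0,0,0],"hand":2.8},
    {"delta_pos":[0,0,0],"delta_rot":[0,0,0],"hand":2.8},
    {"delta_pos":[0,0,0],"delta_rot":[0,0,0],"hand":2.8},
    {"delta_pos":[0,0,0],"delta_rot":[0,0,0],"hand":2.8},
    {"delta_pos":[0,0,0],"delta_rot":[0,0,0],"hand":2.8},
    {"delta_pos":[0,0,0],"delta_rot":[0,0,0],"hand":2.8},
    {"delta_pos":[0,0,0],"delta_rot":[0,0,0],"hand":2.8},
    {"delta_pos":[0,0,0],"delta_rot":[0,0,0],"hand":2.8},
    {"delta_pos":[0,0,0],"delta_rot":[0,0,0],"hand":2.8},
  ],
)

```text
t: 27.7
eef_pos: [0.5432, 0.2383, 0.0257]
ee_rot: [-3.141, -0.0, -0.423]
force: [-2.5, -0.9, 5.4]
width: 0.0308
```

Touched down at z=0.0257, against 0.0258 predicted, with about 6 N. Opening gently and then rising.

>>> move_arm(
  rows=[
    {"delta_pos":[0,0,0.02],"delta_rot":[0,0,0],"hand":2.8},
    {"delta_pos":[0,0,0],"delta_rot":[0,0,0],"hand":4.4},
    {"delta_pos":[0,0,0],"delta_rot":[0,0,0],"hand":4.4},
    {"delta_pos":[0,0,0],"delta_rot":[0,0,0],"hand":4.4},
    {"delta_pos":[0,0,0],"delta_rot":[0,0,0],"hand":4.4},
    {"delta_pos":[0,0,0.5],"delta_rot":[0,0,0],"hand":4.4},
    {"delta_pos":[0,0,2],"delta_rot":[0,0,0],"hand":4.4},
    {"delta_pos":[0,0,4],"delta_rot":[0,0,0],"hand":4.4},
    {"delta_pos":[0,0,4],"delta_rot":[0,0,0],"hand":4.4},
    {"delta_pos":[0,0,3],"delta_rot":[0,0,0],"hand":4.4},
  ],
)

```text
t: 28.7
eef_pos: [0.5436, 0.2385, 0.1638]
ee_rot: [-3.14, -0.001, -0.423]
force: [1.2, 0.6, 0.7]
width: 0.0439
```

>>> move_arm(
  rows=[
    {"delta_pos":[0,0,2],"delta_rot":[0,0,0],"hand":4.4},
    {"delta_pos":[0,0,0],"delta_rot":[0,0,0],"hand":4.4},
    {"delta_pos":[0,0,0],"delta_rot":[0,0,0],"hand":4.4},
    {"delta_pos":[0,0,0],"delta_rot":[0,0,0],"hand":4.4},
    {"delta_pos":[0,0,0],"delta_rot":[0,0,0],"hand":4.4},
    {"delta_pos":[0,0,0],"delta_rot":[0,0,0],"hand":4.4},
    {"delta_pos":[0,0,0],"delta_rot":[0,0,0],"hand":4.4},
    {"delta_pos":[0,0,0],"delta_rot":[0,0,0],"hand":4.4},
    {"delta_pos":[0,0,0],"delta_rot":[0,0,0],"hand":4.4},
    {"delta_pos":[0,0,0],"delta_rot":[0,0,0],"hand":4.4},
  ],
)

```text
t: 29.7
eef_pos: [0.5431, 0.2382, 0.1807]
ee_rot: [3.141, 0.0, -0.423]
force: [-0.7, -0.3, -0.6]
width: 0.044
```

```bash
python3 snap.py w7
python3 - <<'E'
from h import *
cv2.imwrite('pics/s3.png',grab_frame('scene'))
E
```

```text
29.7 [0.5431 0.2382 0.1807] [ 3.1415  0.     -0.4233] [-0.66 -0.26 -0.61] 0.04396587148901996
```

View pics/w7.png

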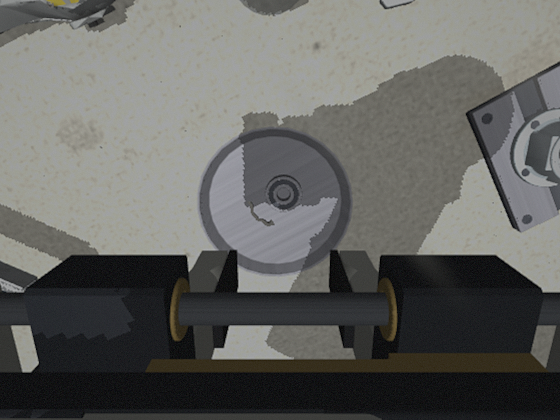

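View pics/s3.png

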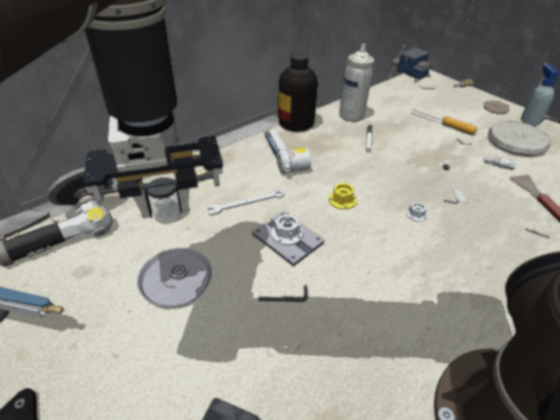

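The bearing lies flat in the dish (wrist view (284,193), scene (178,270)). The housing is on the stand at (288,228), and the jar, spanner, sander and key are where they were. The gripper is clear, so I'm handing in.

```bash
python3 -c "
from station import *
print(job_done())"
```

```text
the job is handed in; nothing more can be done
None
```

The job is done and handed in at about 30 s of the 72 s allowed. The bearing is flat in the steel dish and the housing is home on the stand.

- **Housing:** I gripped the large silver housing across its lands and lowered it over the post, which I measured 2 mm off mid-slot. It went in without touching the shoulder. The bearing started to shift at about 9 N. The housing came home with the gripper at 46.5 mm, exactly as predicted, and did not move under a 19 N check press.
- **Bearing:** I gripped it above the rim, lifted it off the nose and lowered it into the dish. It touched down within 0.1 mm of the predicted height, at about 6 N, and then I released it.
- **Last pictures:** The bearing lies flat inside the dish and the housing is on the stand. The jar, spanner, sander, hex key and look-alike housings look unmoved.
- **Disagreements:** My dish-centre estimates from the three cameras differed by up to about 12 mm. The bearing still sits well inside the dish floor; I placed it off-centre to avoid a faint mark there. The gripper read about 31 mm across the 32 mm bearing. No check failed.

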